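Clear a steel offcut from a slotted jig into the scrap box

TASK

Clear the steel offcut out of the wooden filing jig on the bench: first bring the small plywood scrap box squarely under the lip at the jig's open end, pushed home against the jig's foot, and let go of it. Then put the closed fingers on top of the offcut and drag it along the slot towards the open end - never lift it - and push it on over the edge so that it drops into the box. Press firmly enough that it follows, but gently: never push on the offcut or jig with more than 20 N (2 kg). Leave the tape measure, wood block and flat brush where they lie.

Things in the scene. Friction and masses are not known exactly. Their poses are not given: they have to be found in the camera images.
- jig: Fixed wooden jig. Origin at bench level, z up. Slot along y, 50 wide, open at -y, closed by a back wall at y +38 to +50. Foot block 80 wide (x), y -30 to +50, 54 high. Cheeks 15 thick beside the slot, x +-25 to +-40, y -50 to +50, tops 94 over the bench. Slot floor = sole board. At the open end all above the foot overhangs it by 20 (the lip, y -30 to -50), underside 54 or more over the bench. mm.
- sole: Pale wooden board, fixed, the slot's floor: 50 wide, 88 long (y), 12 thick; its top is 66 to 74 mm over the bench, set anew each time. Origin: on its top, middle of the front edge at the open end, where the offcut drops off; axes parallel to the jig's, board at y 0 to +88 mm.
- offcut: Loose steel bar offcut, 44 (x) x 46 (y) x 15 mm thick, 0.16-0.34 kg. Origin: centre of underside. Lies flat on the sole along the slot, 3 mm side play, rear end 1-6 mm from the back wall, top below the cheek tops: reach it from above. Friction on the sole 0.3-0.5: pressing 5-12 N drags it. Stiff contact, 1 mm can add over 10 N: press by felt force. Tips when its centre passes the edge.
- scrap_box: Loose open plywood box, outside 90 (x) x 110 (y) x 34 mm high, walls and bottom 10 thick (pinch a wall from above), 0.35 kg. Origin: centre of underside, z up. Starts 25-60 mm short of home before the jig's open end, up to 25 mm sideways, turned up to 0.2 rad. Home: +y wall under the lip touching the foot: origin at x 0, y -85 mm in the jig's frame, axes parallel.
- tape_measure: Bystander: yellow tape measure, 80x31x66 mm, origin centre of underside.
- wood_block: Bystander: pale wood block, 130x45x40 mm, origin centre of underside.
- flat_brush: Bystander: flat brush lying down, 160x45x13 mm, origin centre of underside.

How it is judged:
On the way, in this order (a step that is already met when the one before it is completed fails the run):
1. the scrap box stands squarely under the lip, home against the jig's foot, and is let go, the offcut still in the slot (y of scrap_box in the frame of jig above -0.092 m and x of scrap_box in the frame of jig between -0.01 and 0.01 m and angle between the y axis of scrap_box and the y axis of jig, either way round below 0.14 rad and angle between scrap_box's own z axis and vertical below 0.05 rad and contact force between the fingers and scrap_box below 0.2 N and y of offcut in the frame of jig above 0.003 m and z of offcut in the frame of jig above 0.062 m), for 0.2 s.
2. the fingers press on the offcut and have dragged it, still flat on the sole, at least 15 mm along the slot (y of offcut in the frame of jig below -0.006 m and z of offcut in the frame of jig above 0.062 m and angle between offcut's own z axis and vertical below 0.1 rad and contact force between the fingers and offcut above 1 N), for 0.1 s.
At the end, for the whole second after the job is handed in: The offcut is at rest in the scrap box (origin between the inner walls, at most 40 mm over the box's underside); the box stands flat and still home: origin within 10 mm of the slot's line, end wall within 7 mm of the foot, square to 0.14 rad (y of scrap_box in the frame of jig above -0.092 m and x of scrap_box in the frame of jig between -0.01 and 0.01 m and angle between the y axis of scrap_box and the y axis of jig, either way round below 0.14 rad and angle between scrap_box's own z axis and vertical below 0.05 rad and x of offcut in the frame of scrap_box between -0.035 and 0.035 m and y of offcut in the frame of scrap_box between -0.045 and 0.045 m and z of offcut in the frame of scrap_box below 0.04 m and linear speed of each of offcut, scrap_box below 0.02 m/s); the robot touches nothing.
It fails at once if the fingers press on the offcut with more than 20 N (contact force between the fingers and offcut above 20 N).
It fails at once if the robot pushes on the jig with more than 20 N (contact force between any of the arm, the fingers and jig above 20 N or contact force between any of the arm, the fingers and sole above 20 N).
It fails at once if the offcut is lifted more than 12 mm off the sole (z of offcut in the frame of sole above 0.012 m).
It fails at once if the tape measure, wood block or flat brush is shifted by more than 15 mm (distance of any of tape_measure, wood_block, flat_brush from where it was at the start of the episode above 0.015 m).
It also fails if it takes over 61 s, if anything falls off the work surface, if the arm or the gripper's body presses on something with over 40 N, if the wrist force passes 120 N, or if a joint passes its speed limit or range.

ROBOT

A 6-joint arm with a two-finger parallel gripper is mounted at the origin on a cart in front of the work surface, level with it; the furniture and walls round the work are solid. World frame = base frame: x ahead of the robot, y to its left, z up, the work surface at z = 0. Lengths are in m, angles in rad, forces in N, time in s.
With the tool pointing down it reaches from about 0.25 to 0.775 m from the base axis. Payload 4 kg.
Tool frame: the origin (TCP) lies at the very end of the fingers, on their centre line; the grasp point (between the pads) lies 19 mm behind it (robot.hold_point_z is the distance from the TCP to the grasp point, in m); z points along the fingers, y is the line along which they close (so a half turn about z gives the same grasp; the last joint's range is limited). The gripper opens to 94 mm and grips with 3 to 60 N. Pads are 16 mm wide; open, the fingers measure 119 mm over their backs; the gripper's body (75 mm by 177 mm) begins 78 mm behind the grasp point.
Start: joints at [1.242, 0.087, 1.371, -0, 1.684, -0.103], TCP at [0.123, 0.536, 0.176] pointing down, gripper open.
Joint ranges: [-3.1, 3.1], [-0.76, 2.03], [0.27, 2.55], [-1.08, 4.22], [0.17, 2.65], [-2.57, 2.57]. Speed limits (rad/s): [2.79, 2.79, 3.14, 3.14, 3.14, 3.14].

INTERFACE

Orientations are given as [roll, pitch, yaw] about the fixed x, y, z axes, in that order (R = Rz(yaw) Ry(pitch) Rx(roll)).
In Python, from bench import robot gives the robot as it stands.
- The arm moves only by the tool carry_out, never from a script. Its argument "steps" is a list of rows, each a list of 3 entries, a list of its own where there are three numbers: the shift along the tool's x, y, z in m, then the turn about the tool's z in units of 10 degrees (1.0 is 10 degrees), then the closure, from -1 (fully open) to 1 (shut). In form: [[[tx, ty, tz], roll, jaw], ...]. A call has 1 to 10 rows; each row is the pose to reach, as a shift and turn from the pose commanded when the call began, along the tool's axes at that moment; what a row does not reach only later rows make up. A row lasts 1/8 s, in which the tool goes at most 62.5 mm and 10.7 degrees, less where a joint would pass 70% of its speed; a pose out of reach is approached as far as the arm can. A call with a gripper value outside its range is refused whole. The fingers move at their own pace and stop on an object; the grip force is fixed at half the most. Time passes only in rows, so rows that repeat a pose let the fingers close. It gives the time, the measured TCP pose, the force, the opening and the grip force at its end, in the units of the state.
- robot.get_obs(): the state, without advancing time (a new reading comes with each control period).
- robot.snapshot(name): name is "side" or "top" or "wrist"; returns a dict with "image" (420x560x3 uint8, red, green, blue), "z_map" (420x560 float32, m along the optical axis (not along the pixel's ray), 0 where there is no reading), "mtx" (3x3 intrinsics, pixels), "R" (3x3) and "t" (3): a world point X has camera coordinates R X + t. Camera axes: x right, y down, z forward; pixel columns grow to the right and rows downward; lengths in m; the calibration is good to about 2 mm. A picture is of the moment at which its call begins.
- robot.close_job(): hands the job in; it is judged then, once.
The state is a dict: "time": time; "joint_positions": joint angles; "qvel": joint speeds; "joint_torque": joint torques, N m; "tool_pos": TCP position; "ee_rot": TCP orientation; "wrist_force": force on the tool from outside, world axes, zero at the start; "wrist_torque": the same for the moment, N m; "width": finger opening in m; "finger_force": force on a finger pad.
Only numpy, scipy, OpenCV 4.12 (cv2) and the standard library are available. Lean on these libraries where they do the work, as an engineer would, in place of code of your own. Each camera call takes 0.05 s, during which the arm holds its last target. There are 200 camera calls.

## Working session

There is one attempt and no reset: what is moved stays moved. The work goes in short steps, Python scripts to look and compute and a tool call to move; the robot and the scene stay as the last step left them, time stands still between calls to the robot, and variables do not carry over. Pictures are saved under pics/ and viewed, at most 10 in all, crops included, and the job is handed in when it is done.

Besides the shell and the picture viewer there is one more tool, called as a command line: name --argument value ..., lists and objects as JSON in quotes. carry_out: Moves the arm, as the interface text tells. Its arguments: {"type":"object","properties":{"steps":{"type":"array","items":{"type":"array"}}},"required":["steps"]}

```bash
mkdir -p pics; ls; python3 - <<'E'
from bench import robot
import cv2,numpy as np
o=robot.get_obs();print({k:np.round(v,3) for k,v in o.items()})
for n in("side","top"):
    s=robot.snapshot(n);cv2.imwrite(f"pics/{n}0.png",s["image"][:,:,::-1]);np.savez(f"{n}0.npz",**s)
    print(n,np.round(-s["R"].T@s["t"],3),np.round(s["R"],2).tolist(),s["mtx"][0,0])
E
```

```text
pics
{'time': np.float64(0.0), 'joint_positions': array([ 1.242,  0.088,  1.372, -0.   ,  1.684, -0.103]), 'qvel': array([ 0.   , -0.001, -0.   ,  0.002, -0.   , -0.   ]), 'joint_torque': array([ 0.0000e+00, -3.4017e+01, -3.0244e+01,  7.2000e-02,  3.3000e-02,
       -0.0000e+00]), 'tool_pos': array([0.123, 0.535, 0.175]), 'ee_rot': array([-3.139, -0.   ,  2.916]), 'wrist_force': array([-0.283, -0.232, -0.733]), 'wrist_torque': array([ 0.008, -0.002, -0.002]), 'finger_force': np.float64(0.0), 'width': np.float64(0.094)}
side [0.388 0.864 0.472] [[-1.0, -0.06, 0.02], [-0.04, 0.35, -0.93], [0.04, -0.93, -0.35]] 506.5505297247098
top [ 0.303 -0.167  1.2  ] [[0.01, -1.0, 0.02], [-0.99, -0.01, -0.1], [0.1, -0.02, -0.99]] 474.50005881139555
```

View pics/top0.png

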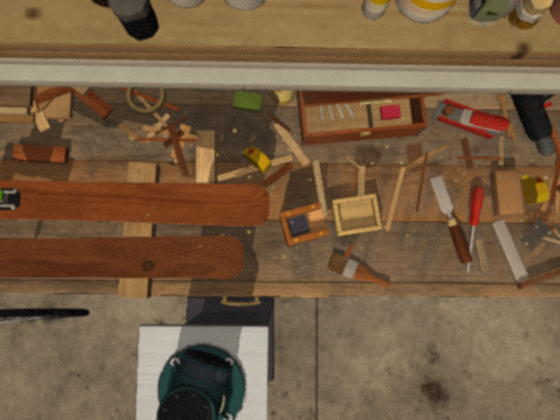

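View pics/side0.png

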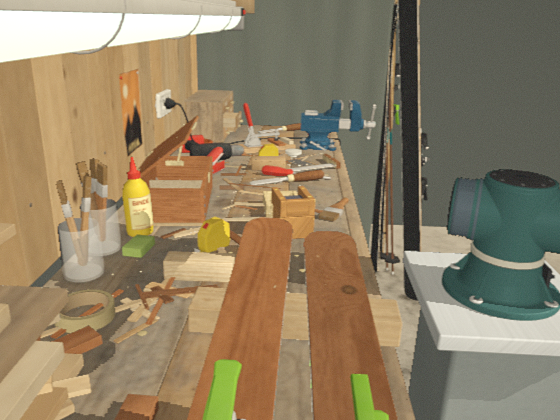

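The top view shows the jig at about (302,224) with the dark offcut at (300,224). Its open end faces right, towards the box at (357,215). The tape measure is near (258,160) and the brush near (360,268). Next I'll zoom in and add the depth map.

```bash
cat > h.py <<'E'
import numpy as np,cv2
def pts(s):
    z=s["z_map"];h,w=z.shape;u,v=np.meshgrid(np.arange(w),np.arange(h))
    r=np.stack([u,v,np.ones_like(u)],-1)@np.linalg.inv(s["mtx"]).T
    return (r*z[...,None]-s["t"])@s["R"]      # world XYZ per pixel
def ray(s,uv,z):
    d=s["R"].T@np.linalg.inv(s["mtx"])@[*uv,1];c=-s["R"].T@s["t"]
    return c+d*(z-c[2])/d[2]
def proj(s,X):
    p=s["mtx"]@(s["R"]@np.asarray(X)+s["t"]);return p[:2]/p[2]
def rect(P,m):
    r=cv2.minAreaRect(P[m][:,:2].astype(np.float32));return np.round(r[0],4),np.round(r[1],4),round(r[2],1)
E
python3 - <<'E'
from h import *
s=dict(np.load("top0.npz"));P=pts(s)
im=s["image"][140:290,240:430,::-1];cv2.imwrite("pics/crop0.png",cv2.resize(im,None,fx=4,fy=4,interpolation=cv2.INTER_CUBIC))
H=(P[...,2]*1000).round().astype(int)
print(H[190:256:3,276:390:4])
E
```

```text
[[   2   -3    0   -1   -1    2    2    0    0    2   -3    7   -1   -3
    -3    3    2    1 1200    3   -2   11    4    4    3   -2    2   -4
     4]
 [   2    5    0    3   -2    6    0   -1   -4    6    1    8    4    2
     1   -1   -3    2    1    2    4   10    1    5    2   -2    2    6
    -2]
 [   1    1    1   -1    2    0   -1    1    7   -1   -1    5    4   -2
     2    0    3    2   -3    1   33   32   32   33   38   -2    0    0
    -2]
 [   0    0    0   -1   -4   -1    1    0    3   -3   -5    9    5   -1
    -1   33   38   35   35   36   33   31   17   12   29    2    0    3
    -1]
 [   3   -1   -1    1    1   -2   -2    4    1    4   97   13    8   -3
    34   31   31   18    8   12    6   11    8   13   26   36    2    0
     1]
 [   0    1    0   -3    0   -1   -1    2   93   96   93   94    8    2
    25   31   11   10    8    9    8   14   10   12   22   34    1    1
    -2]
 [   1    1   -3    2    1   92   98   94   94  100   95   10   11    0
    20   34    9   12   10   14   12    9    7    8   18   34    2   -1
     2]
 [   3    2   98   93   94   93   96
[... 1544 characters left out ...]
2    1   -3
    -2    1   -1    0    0    2   -1    0   -4    1    4   -2   -2   -1
     4]
 [   2    3   -2   95   59    0   -3    1    2    2   -3    1   -1    2
     0   -2    2    0   -4   11   -1   -2   -2    4   -2    0   -2    4
     3]
 [   2   -2    0    0    0    3   -1    2    5   -1    0    0    2   -4
    -1   -1    2   -3   11 1200    0    2   -1   -2    2    1    2    2
     2]
 [  -2    1    5    1   -2    0    0    2    1    1   -1    2    5    3
    -2   -1    4    4    9    5    0    2   -2   -1   -2   -1    5   -1
     1]
 [  -3   -2    1    2    2   -1    0   -2    4    0    0    2    1    6
    -2    0    2    7    7   -1    0    0    2    4    1    3   -3    1
     2]]
```

View pics/crop0.png

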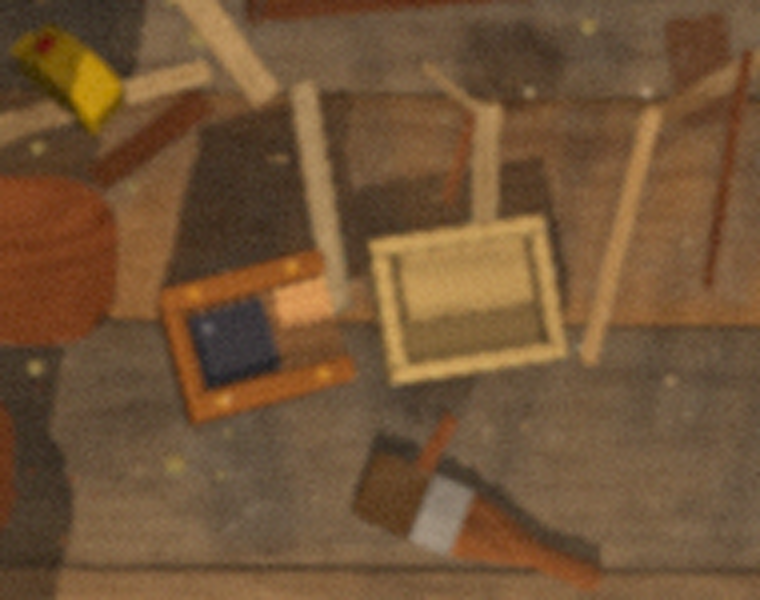

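The crop shows the jig turned about 13° with its open end to the right. The dark offcut is at its rear, on the left, and the box lies 5–8° off, just beyond the lip. The sticks on the bench look flat (z≈10 mm or less), and the brush is below the box. I'll fit the poses from the depth points.

```bash
cat >> h.py <<'E'
def clean(m):return cv2.morphologyEx(m.astype(np.uint8),cv2.MORPH_CLOSE,np.ones((3,3)))
def big(m):
    n,l,st,_=cv2.connectedComponentsWithStats(m.astype(np.uint8));return l==1+np.argmax(st[1:,4])
def colrect(s,m,z):
    c=max(cv2.findContours(m.astype(np.uint8),0,1)[0],key=cv2.contourArea)[:,0]
    p=np.array([ray(s,q,z)[:2] for q in c],np.float32);return cv2.minAreaRect(p)
E
python3 - <<'E'
from h import *
s=dict(np.load("top0.npz"));P=pts(s);z=P[...,2]
u,v=np.meshgrid(np.arange(560),np.arange(420))
roi=(u>270)&(u<335)&(v>190)&(v<256)
hi=roi&(z>.06)&(z<.105)
m=big(roi&(z>.09)&(z<.1));
print("jig high all",rect(P,big(hi)),"cheek",rect(P,m))
b=(u>325)&(u<392)&(v>188)&(v<242)
bm=big(b&(z>.026)&(z<.045));print("box",rect(P,bm),bm.sum())
print("box colour",colrect(s,bm,.034)); print("jig pix",colrect(s,big(cv2.morphologyEx(hi.astype(np.uint8),2,np.ones((3,3)))),.094))
g=cv2.cvtColor(s["image"],cv2.COLOR_RGB2HSV)
R=s["image"].astype(int)
om=big(roi&(R[...,0]<R[...,2]+10)&(z>.06));print("off",rect(P,om),om.sum(),np.median(z[om]))
sm=roi&(R[...,0]>200);print("sole z",np.median(z[sm]),sm.sum())
for n,x0,x1,y0,y1 in(("tape",240,275,140,175),("brush",325,395,240,290)):
    q=(u>x0)&(u<x1)&(v>y0)&(v<y1)&(z>.008);print(n,rect(P,big(q)),z[q].max())
# other tall things in corridor
q=(z>.03)&(z<1.1)&(P[...,0]>.1)&(P[...,0]<.55)&(P[...,1]>-.55)&(P[...,1]<.35)
n,l,st,c=cv2.connectedComponentsWithStats(q.astype(np.uint8))
for i in range(1,n):
    if st[i,4]>20: print(st[i],np.round(np.median(P[l==i],0),3),np.round(z[l==i].max(),3))
E
```

```text
jig high all (array([ 0.3988, -0.2398]), array([0.0803, 0.1001]), 15.7) cheek (array([ 0.3988, -0.2397]), array([0.0802, 0.0995]), 15.7)
box (array([ 0.4278, -0.3744]), array([0.0901, 0.1109]), 9.3) 620
box colour ((0.4274734854698181, -0.37389665842056274), (0.09015992283821106, 0.11087404936552048), 9.367555618286133)
jig pix ((0.3980816900730133, -0.23915047943592072), (0.08075524866580963, 0.10090640187263489), 15.473176956176758)
off (array([ 0.3655, -0.1971]), array([0.0493, 0.1292]), 43.2) 276 0.08588260772759615
sole z 0.07095683167518838 82
tape (array([ 0.4539, -0.1585]), array([0.2947, 0.0639]), 15.4) 1.1999295116731732
brush (array([ 0.3193, -0.3205]), array([0.2958, 0.0891]), 79.2) 1.1999295116731732
[255 161  15  11  97] [ 0.543 -0.14   0.056] 0.068
[   53   162   216   136 18208] [0.402 0.128 0.058] 0.068
[332 193  49  42 586] [ 0.428 -0.375  0.034] 0.041
[ 279  202   50   44 1473] [ 0.398 -0.239  0.087] 0.102
[182 349  35  15 387] [ 0.107 -0.012  0.178] 0.208
```

```bash
cat >> h.py <<'E'
J0=np.array([.3985,-.2395]);JY=np.radians(15.7)
def jig(x,y,z=0,yaw=JY):   # jig -> world
    c,s_=np.cos(yaw),np.sin(yaw);return np.array([J0[0]+c*x-s_*y,J0[1]+s_*x+c*y,z])
def tojig(p):
    c,s_=np.cos(JY),np.sin(JY);d=np.array(p[:2])-J0;return np.array([c*d[0]+s_*d[1],-s_*d[0]+c*d[1]])
def shift(o,X,yaw):        # yaw = world yaw wanted of tool (deg)
    from scipy.spatial.transform import Rotation as Ro
    R=Ro.from_euler("xyz",o["ee_rot"]).as_matrix()
    d=R.T@(np.array(X)-o["tool_pos"]);t=np.degrees(o["ee_rot"][2])-yaw
    return np.round(d,4),round(((t+180)%360-180)/10,3)
E
python3 - <<'E'
from h import *
from bench import robot
o=robot.get_obs()
print(shift(o,[.38,.1,.2],67),jig(0,-.085),tojig([.4276,-.3741]))
E
```

```text
(array([-0.348 , -0.367 , -0.0243]), np.float64(10.006)) [ 0.42150104 -0.3213288   0.        ] [-0.00840849 -0.13745278]
```

carry_out --steps '[[[-0.348,-0.367,-0.03],10,0.15],[[-0.348,-0.367,-0.03],10,0.15],[[-0.348,-0.367,-0.03],10,0.15],[[-0.348,-0.367,-0.03],10,0.15],[[-0.348,-0.367,-0.03],10,0.15],[[-0.348,-0.367,-0.03],10,0.15],[[-0.348,-0.367,-0.03],10,0.15],[[-0.348,-0.367,-0.03],10,0.15],[[-0.348,-0.367,-0.03],10,0.15],[[-0.348,-0.367,-0.03],10,0.15]]'

```text
time: 1.35
tool_pos: [0.3804, 0.099, 0.2055]
ee_rot: [-3.14, 0.001, 1.164]
wrist_force: [0.1, -0.3, -0.2]
width: 0.0397
finger_force: 0.0
```

```bash
python3 - <<'E'
from h import *
from bench import robot
o=robot.get_obs()
print(o["time"],o["tool_pos"],o["ee_rot"],o["width"],shift(o,[.436,-.4235,.15],9.3))
E
```

```text
1.35 [0.38036005 0.09902469 0.20549447] [-3.14044273e+00  5.52026881e-04  1.16420985e+00] 0.03973113067305923 (array([-0.4579,  0.2578,  0.0555]), np.float64(5.74))
```

carry_out --steps '[[[-0.458,0.258,0.05],5.74,0.15],[[-0.458,0.258,0.05],5.74,0.15],[[-0.458,0.258,0.05],5.74,0.15],[[-0.458,0.258,0.05],5.74,0.15],[[-0.458,0.258,0.05],5.74,0.15],[[-0.458,0.258,0.05],5.74,0.15],[[-0.458,0.258,0.05],5.74,0.15],[[-0.458,0.258,0.05],5.74,0.15],[[-0.458,0.258,0.05],5.74,0.15],[[-0.458,0.258,0.05],5.74,0.15]]'

```text
time: 2.6
tool_pos: [0.4384, -0.4231, 0.1539]
ee_rot: [-3.139, 0.002, 0.166]
wrist_force: [-0.4, 0.0, -0.5]
width: 0.04
finger_force: 0.0
```

```bash
python3 - <<'E'
from h import *
from bench import robot
o=robot.get_obs()
s=robot.snapshot("wrist");np.savez("w1.npz",**s);cv2.imwrite("pics/w1.png",s["image"][:,:,::-1])
print(o["time"],o["tool_pos"],o["ee_rot"],o["width"],shift(o,[.436,-.4235,.014],9.3))
P=pts(s);z=P[...,2]
m=big((z>.028)&(z<.04)&(s["z_map"]>0));print(rect(P,m),m.sum(),np.median(z[m]))
print(proj(s,[.436,-.4235,.034]))
E
```

```text
2.6 [ 0.43835774 -0.42308185  0.15387845] [-3.13853153e+00  1.79326729e-03  1.66065739e-01] 0.03995323802991786 (array([-0.0021,  0.0005,  0.1399]), np.float64(0.021))
(array([ 0.4285, -0.3774]), array([0.0899, 0.1101]), 9.6) 4518 0.03439446871722193
[274.87131671 203.63727219]
```

View pics/w1.png

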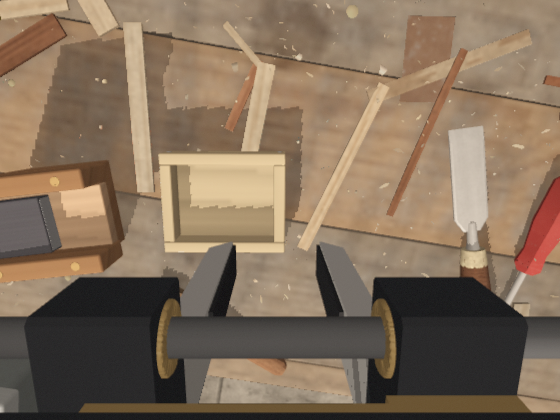

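The wrist view shows the box at cols 160–285, rows 152–250, with the far (-y) wall at col 279. The stick is at about (325,203), clear of the outer finger. The two cameras agree on the box to 3 mm, so I'll go down over the wall.

carry_out --steps '[[[-0.002,-0.001,0.06],0,0.2],[[-0.002,-0.001,0.1],0,0.2],[[-0.002,-0.001,0.125],0,0.2],[[-0.002,-0.001,0.138],0,0.2],[[-0.002,-0.001,0.138],0,0.2]]'

```text
time: 3.28
tool_pos: [0.4371, -0.42, 0.0179]
ee_rot: [-3.14, 0.0, 0.17]
wrist_force: [0.1, -0.8, 0.5]
width: 0.0376
finger_force: 0.0
```

carry_out --steps '[[[0,0,0],0,0.7],[[0,0,0],0,1],[[0,0,0],0,1],[[0,0,0],0,1],[[0,0,0],0,1]]'

```text
time: 3.9
tool_pos: [0.4371, -0.4213, 0.0181]
ee_rot: [-3.142, -0.0, 0.169]
wrist_force: [-0.2, 0.8, 0.4]
width: 0.0003
finger_force: 0.0
```

```bash
cat > look.py <<'E'
from h import *
from bench import robot
s=robot.snapshot("top");P=pts(s);z=P[...,2];u,v=np.meshgrid(np.arange(560),np.arange(420))
b=(u>300)&(u<400)&(v>180)&(v<250)
R=s["image"].astype(int)
m=big(b&(z>.026)&(z<.045));r=rect(P,m);print("box",r,tojig(r[0]),m.sum())
roi=(u>270)&(u<335)&(v>190)&(v<256)
print("jig",rect(P,big(roi&(z>.088)&(z<.101))))
o=robot.get_obs();print(o["time"],o["tool_pos"],np.degrees(o["ee_rot"]),o["width"],o["wrist_force"])
np.savez("last.npz",**s)
E
python3 look.py
```

```text
box (array([ 0.4452, -0.3349]), array([0.0416, 0.0378]), 9.0) [ 0.01914242 -0.10447783] 116
jig (array([ 0.3988, -0.2399]), array([0.0802, 0.1   ]), 15.6)
3.95 [ 0.43707367 -0.4212282   0.01800799] [-1.79991610e+02  4.19267085e-04  9.65736082e+00] 0.00041510695745551623 [-0.07079377 -0.36924242  0.2760791 ]
```

The fingers closed on nothing, so I'll take a look.

```bash
python3 - <<'E'
from h import *
from bench import robot
s=robot.snapshot("wrist");cv2.imwrite("pics/w2.png",s["image"][:,:,::-1])
t=dict(np.load("last.npz"))
P=pts(s);z=P[...,2]
m=big((z>.028)&(z<.04)&(s["z_map"]>0));print(rect(P,m),m.sum())
print(proj(s,robot.get_obs()["tool_pos"]))
E
```

```text
(array([ 0.432 , -0.3769]), array([0.0825, 0.1103]), 9.5) 8459
[273.81616488 241.50500344]
```

View pics/w2.png

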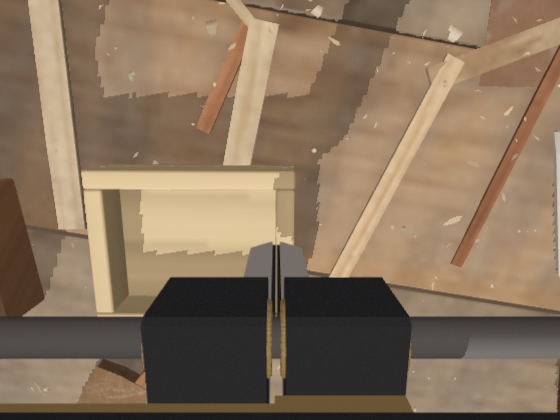

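The fingertips, at about (275,245), cover the far wall, which runs down cols 277–294, and both the box and its wall look undisturbed. I'll check the fingertips' real height by depth.

```bash
python3 - <<'E'
from h import *
from bench import robot
s=robot.snapshot("wrist");P=pts(s)
np.set_printoptions(precision=3,suppress=True,linewidth=160)
for v in(200,225,240,244,248,252,256,262,270): print(v,[tuple(np.round(P[v,u],3).tolist()) for u in(262,268,285,290,300)])
print(-s["R"].T@s["t"],s["R"][2])
for n in("side","top"):
    t=robot.snapshot(n)
    cv2.imwrite(f"pics/{n}1.png",cv2.resize((t["image"][150:260,220:360] if n=="side" else t["image"][170:260,290:410])[:,:,::-1],None,fx=5,fy=5))
E
```

```text
200 [(0.459, -0.41, 0.011), (0.459, -0.414, 0.01), (0.465, -0.422, 0.034), (0.466, -0.425, 0.035), (0.46, -0.433, 0.0)]
225 [(0.444, -0.413, 0.012), (0.444, -0.416, 0.01), (0.452, -0.425, 0.036), (0.453, -0.427, 0.035), (0.445, -0.436, -0.0)]
240 [(0.435, -0.414, 0.01), (0.435, -0.418, 0.01), (0.444, -0.426, 0.035), (0.444, -0.429, 0.034), (0.435, -0.438, 0.001)]
244 [(0.446, -0.414, 0.054), (0.446, -0.417, 0.054), (0.447, -0.425, 0.052), (0.448, -0.427, 0.052), (0.433, -0.438, 0.001)]
248 [(0.446, -0.414, 0.059), (0.446, -0.417, 0.058), (0.447, -0.425, 0.059), (0.448, -0.427, 0.059), (0.449, -0.432, 0.059)]
252 [(0.446, -0.414, 0.065), (0.446, -0.417, 0.064), (0.448, -0.425, 0.066), (0.448, -0.427, 0.064), (0.449, -0.431, 0.065)]
256 [(0.446, -0.415, 0.07), (0.446, -0.417, 0.069), (0.447, -0.425, 0.07), (0.448, -0.427, 0.07), (0.449, -0.431, 0.071)]
262 [(0.446, -0.415, 0.078), (0.446, -0.417, 0.077), (0.447, -0.425, 0.077), (0.448, -0.426, 0.078), (0.449, -0.431, 0.078)]
270 [(0.446, -0.415, 0.087), (0.446, -0.418, 0.086), (0.447, -0.424, 0.086), (0.448, -0.426, 0.086), (0.448, -0.43, 0.086)]
[ 0.502 -0.411  0.227] [-0.223 -0.039 -0.974]
```

View pics/side1.png

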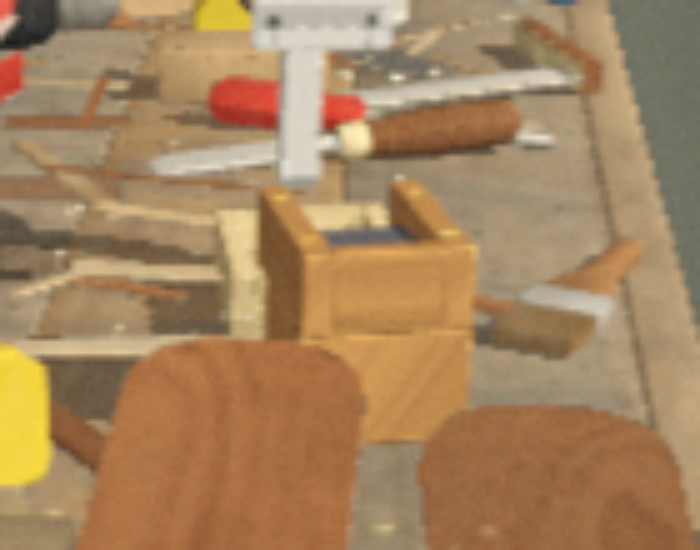

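The side view shows the fingertip at about pixel (280,186), clearly above the box, which contradicts the reported TCP z of 0.018. I'll measure the offset.

```bash
python3 - <<'E'
from h import *
from bench import robot
print(robot.hold_point_z,[a for a in dir(robot) if a[0]!='_'])
s=dict(np.load("side0.npz"));o=robot.get_obs();p=o["tool_pos"]
for z in(.018,.034,.05,.06): print(z,proj(s,[p[0],p[1],z]))
w=dict(np.load("w1.npz"));P=pts(w);q=P[250:330,180:240].reshape(-1,3);q=q[(q[:,2]>.1)];print("w1 lowest finger z",np.percentile(q[:,2],[0,1,5]))
s=robot.snapshot("side");P=pts(s);b=P[165:192,274:288];print(np.round(b[::2,6],3))
E
```

```text
0.0188 ['IKError', 'close_job', 'get_obs', 'hold_point_z', 'snapshot']
0.018 [279.46755207 195.66927313]
0.034 [279.63198429 190.04139891]
0.05 [279.79779694 184.3662776 ]
0.06 [279.9021386  180.79506906]
w1 lowest finger z [0.18332914 0.19055343 0.20003137]
[[ 0.438 -0.415  0.105]
 [ 0.437 -0.404  0.103]
 [ 0.437 -0.412  0.095]
 [ 0.437 -0.407  0.091]
 [ 0.437 -0.406  0.086]
 [ 0.437 -0.408  0.08 ]
 [ 0.436 -0.404  0.076]
 [ 0.436 -0.407  0.07 ]
 [ 0.436 -0.409  0.063]
 [ 0.436 -0.406  0.059]
 [ 0.436 -0.407  0.053]
 [ 0.436 -0.419  0.043]
 [ 0.441 -0.544 -0.005]
 [ 0.436 -0.423  0.031]]
```

Both cameras put the fingertips about 30 mm above the reported TCP, and did so in the earlier picture too, so true tip z = reported + 0.03. I'll open, go down by that offset with a force check, then close.

carry_out --steps '[[[0,0.004,0],0,0.2],[[0,0.004,0],0,0.2],[[0,0.004,0],0,0.2],[[0,0.004,0.015],0,0.2],[[0,0.004,0.026],0,0.2],[[0,0.004,0.026],0,0.2]]'

```text
time: 4.95
tool_pos: [0.4367, -0.4238, -0.0104]
ee_rot: [-3.138, 0.002, 0.169]
wrist_force: [-1.0, 0.4, -0.6]
width: 0.0373
finger_force: 0.0
```

carry_out --steps '[[[0,0,0.003],0,0.7],[[0,0,0.003],0,1],[[0,0,0.003],0,1],[[0,0,0.003],0,1]]'

```text
time: 5.45
tool_pos: [0.4381, -0.4254, -0.0106]
ee_rot: [3.141, -0.001, 0.169]
wrist_force: [0.8, 0.8, -0.2]
width: 0.0095
finger_force: 30.0
```

```bash
python3 - <<'E'
from h import *
from bench import robot
o=robot.get_obs();print(o["time"],o["tool_pos"],np.degrees(o["ee_rot"]),o["width"],o["wrist_force"])
s=robot.snapshot("wrist");P=pts(s);z=P[...,2]
m=big((z>.028)&(z<.04)&(s["z_map"]>0));print(rect(P,m),m.sum())
u,v=np.meshgrid(np.arange(560),np.arange(420))
f=(u>250)&(u<310)&(v>200)&(v<260)&(z>.042);print("finger low",z[f].min())
E
```

```text
5.45 [ 0.43807817 -0.42543891 -0.01057312] [ 1.79958955e+02 -3.59211257e-02  9.65567352e+00] 0.009455252758040444 [ 0.75580978  0.7810853  -0.23759168]
(array([ 0.4395, -0.3811]), array([0.0688, 0.1225]), 9.5) 12100
finger low 0.04200812820477262
```

Gripped: width is 9.5 mm at 30 N. Next I'll align the box, then push it in.

```bash
python3 - <<'E'
from h import *
from bench import robot
o=robot.get_obs()
for y in(-.165,-.14,-.135): print(shift(o,jig(.0016,y,-.0106),15.7))
E
```

```text
(array([ 0.0111, -0.0261,  0.0001]), np.float64(-0.604))
(array([ 0.0085, -0.0509,  0.    ]), np.float64(-0.604))
(array([ 0.008 , -0.0559,  0.    ]), np.float64(-0.604))
```

carry_out --steps '[[[0.003,-0.007,0],-0.2,1],[[0.007,-0.015,0],-0.4,1],[[0.011,-0.026,0],-0.6,1],[[0.01,-0.034,0],-0.6,1],[[0.009,-0.042,0],-0.6,1],[[0.009,-0.048,0],-0.6,1],[[0.0085,-0.051,0],-0.6,1],[[0.0085,-0.051,0],-0.6,1]]'

```text
time: 6.5
tool_pos: [0.4377, -0.3731, -0.0106]
ee_rot: [-3.141, -0.0, 0.273]
wrist_force: [0.1, -0.4, 4.3]
width: 0.0099
finger_force: 30.0
```

```bash
python3 - <<'E'
from h import *
from bench import robot
o=robot.get_obs();print(o["time"],tojig(o["tool_pos"]),np.degrees(o["ee_rot"]),o["width"],o["wrist_force"])
t=robot.snapshot("top");P=pts(t);z=P[...,2];u,v=np.meshgrid(np.arange(560),np.arange(420))
m=(u>318)&(u<400)&(v>180)&(v<250)&(z>.026)&(z<.045);m=cv2.morphologyEx(m.astype(np.uint8),2,np.ones((2,2)))>0
q=np.array([tojig(p) for p in P[m]]);q=q[(q[:,1]>-.16)&(abs(q[:,0])<.07)];print("box jig extents",q.min(0),q.max(0))
np.savez("t2.npz",**t)
E
```

```text
6.5 [ 0.0015569  -0.13925238] [-1.79977809e+02 -2.60894872e-02  1.56598136e+01] 0.009896530860136688 [ 0.1311613  -0.40761784  4.25923094]
box jig extents [-0.04752037 -0.14999055] [ 0.04175284 -0.00807606]
```

carry_out --steps '[[[0,-0.002,0],0,1],[[0,-0.004,0],0,1],[[0,-0.004,0],0,1]]'

```text
time: 6.92
tool_pos: [0.4375, -0.3716, -0.0105]
ee_rot: [3.137, -0.001, 0.273]
wrist_force: [2.8, -6.3, 0.4]
width: 0.0096
finger_force: 30.0
```

carry_out --steps '[[[0,-0.001,0],0,1],[[0,-0.002,0],0,1],[[0,-0.002,0],0,1]]'

```text
time: 7.3
tool_pos: [0.4375, -0.3718, -0.0102]
ee_rot: [3.133, -0.002, 0.273]
wrist_force: [4.0, -9.9, -0.5]
width: 0.0096
finger_force: 30.0
```

```bash
cat > bx.py <<'E'
from h import *
from bench import robot
o=robot.get_obs();print(o["time"],tojig(o["tool_pos"]),np.degrees(o["ee_rot"]),o["width"],o["wrist_force"])
t=robot.snapshot("top");P=pts(t);z=P[...,2]
d=P[...,:2]-J0;c,s=np.cos(JY),np.sin(JY);X=c*d[...,0]+s*d[...,1];Y=-s*d[...,0]+c*d[...,1]
m=(abs(X)<.065)&(Y>-.165)&(Y<-.052)&(z>.028)&(z<.04)
m&=cv2.filter2D(m.astype(np.float32),-1,np.ones((3,3)))>=3
x,y=X[m],Y[m];a=(y>-.13)&(y<-.06)
print("walls x by y:");
for lo,hi in((-.085,-.06),(-.11,-.085),(-.135,-.11)):
    k=(y>lo)&(y<hi);l=x[k&(x<-.02)];r=x[k&(x>.02)];print(lo,l.size and (l.min(),l.mean()),r.size and (r.max(),r.mean()))
print("far edge",np.percentile(y,[0,2]),(abs(x)<.05).sum())
E
python3 bx.py
```

```text
7.3 [ 0.001781   -0.13787657] [ 1.79497211e+02 -9.65338825e-02  1.56396682e+01] 0.009613900989598061 [ 4.02501497 -9.86791608 -0.54129154]
walls x by y:
-0.085 (np.float64(-0.044872469629523556), np.float64(-0.03975761823554881)) (np.float64(0.0451392858965696), np.float64(0.04132149845804624))
-0.11 (np.float64(-0.04483923509609929), np.float64(-0.04015486179158704)) 0
-0.135 (np.float64(-0.04467775001181236), np.float64(-0.03852127069148027)) 0
far edge [-0.14006769 -0.13838862] 139
```

The box is home: its far edge is at jig y -0.139, the walls are at ±0.045, and contact force is about 10 N. Release it and rise.

carry_out --steps '[[[0,0.002,0],0,1],[[0,0.002,0],0,0.3],[[0,0.002,0],0,0.3],[[0,0.002,0],0,0.3],[[0,0.002,-0.05],0,0.3],[[0,0.002,-0.1],0,0.3],[[0,0.002,-0.14],0,0.6],[[0,0.002,-0.14],0,1],[[0,0.002,-0.14],0,1]]'

```text
time: 8.48
tool_pos: [0.4359, -0.3688, 0.1275]
ee_rot: [-3.139, 0.001, 0.274]
wrist_force: [0.1, -0.5, -0.7]
width: 0.006
finger_force: 0.0
```

```bash
python3 bx.py; python3 - <<'E'
from h import *
from bench import robot
s=robot.snapshot("wrist");P=pts(s);z=P[...,2]
m=big((z>.028)&(z<.04)&(s["z_map"]>0));r=rect(P,m);print("wrist box",r,tojig(r[0]))
m=big((z>.09)&(z<.099)&(s["z_map"]>0));r=rect(P,m);print("wrist cheek",r,tojig(r[0]),m.sum())
im=s["image"].astype(int);d=P[...,:2]-J0;c,q=np.cos(JY),np.sin(JY);X=c*d[...,0]+q*d[...,1];Y=-q*d[...,0]+c*d[...,1]
k=big((abs(X)<.024)&(abs(Y)<.037)&(z>.08)&(z<.092));print("offcut X",np.percentile(X[k],[1,99]),"Y",np.percentile(Y[k],[1,99]),"z",np.median(z[k]),k.sum())
k=(abs(X)<.02)&(Y<-.02)&(Y>-.047);print("sole z",np.median(z[k]))
o=robot.get_obs();print("reported z",o["tool_pos"][2])
v,u=np.mgrid[:420,:560];f=(u>240)&(u<310)&(v>200)&(v<275)&(z>.11);print("finger low",z[f].min() if f.any() else None)
for y in(.008,):print(shift(o,jig(0,y,.075),15.7))
cv2.imwrite("pics/w3.png",s["image"][:,:,::-1])
E
```

```text
8.475 [ 0.00099766 -0.13455831] [-1.79858810e+02  6.68623211e-02  1.56718104e+01] 0.005961859219775385 [ 0.06388599 -0.47235076 -0.74273959]
walls x by y:
-0.085 (np.float64(-0.04487044720989951), np.float64(-0.03973578740823649)) (np.float64(0.04502367926219484), np.float64(0.04184819450944799))
-0.11 (np.float64(-0.04485719007104978), np.float64(-0.04012414341938121)) 0
-0.135 (np.float64(-0.04451670531177481), np.float64(-0.036130959520127216)) 0
far edge [-0.14064637 -0.13957535] 173
wrist box (array([ 0.4118, -0.2874]), array([0.0896, 0.1875]), 15.7) [-0.00015796 -0.04971192]
wrist cheek (array([ 0.3992, -0.243 ]), array([0.0801, 0.1009]), 15.7) [-0.00027322 -0.00355884] 8156
offcut X [-0.02235615  0.02112523] Y [-0.01298881  0.03521115] z 0.08569902177148092 4984
sole z 0.07058030816141603
reported z 0.1263504349791674
finger low 0.1551194564973333
(array([-0.0007, -0.1419,  0.052 ]), np.float64(-0.003))
```

View pics/w3.png

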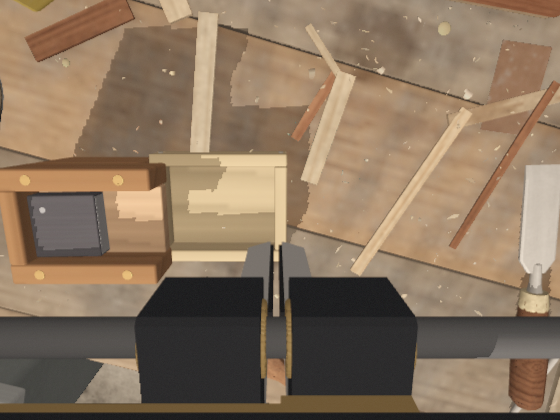

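The wrist view shows the box tucked under the lip, at cols 165–287 and square to the jig. The offcut is at (68,222), still at the rear, and the fingers are closed and free. I'll move over the offcut, above cheek height.

carry_out --steps '[[[0,-0.05,0.01],0,1],[[-0.001,-0.1,0.02],0,1],[[-0.001,-0.143,0.026],0,1],[[-0.001,-0.143,0.026],0,1],[[-0.001,-0.143,0.045],0,1],[[-0.001,-0.143,0.06],0,1],[[-0.001,-0.143,0.06],0,1]]'

```text
time: 9.45
tool_pos: [0.3958, -0.2318, 0.0669]
ee_rot: [-3.138, 0.003, 0.273]
wrist_force: [-0.3, -0.5, 0.3]
width: 0.0005
finger_force: 0.0
```

```bash
cat > st.py <<'E'
from h import *
from bench import robot
o=robot.get_obs();print(o["time"],tojig(o["tool_pos"]),o["tool_pos"][2],o["wrist_force"],o["width"])
s=robot.snapshot("wrist");P=pts(s);z=P[...,2]
v,u=np.mgrid[:420,:560];f=(u>240)&(u<310)&(v>200)&(v<275)&(z>o["tool_pos"][2]+.018)&(z<o["tool_pos"][2]+.06);print("finger low",z[f].min() if f.any() else None)
E
python3 st.py
```

```text
9.45 [-0.00052201  0.0081121 ] 0.06687577590798943 [-0.28132579 -0.47294843  0.34876708] 0.000523147454192113
finger low 0.0848790874369945
```

carry_out --steps '[[[0,0,0.002],0,1],[[0,0,0.004],0,1],[[0,0,0.006],0,1],[[0,0,0.006],0,1]]'

```text
time: 10.0
tool_pos: [0.3969, -0.2321, 0.063]
ee_rot: [-3.141, 0.0, 0.273]
wrist_force: [-0.0, 0.8, 0.2]
width: 0.0005
finger_force: 0.0
```

carry_out --steps '[[[0,0,0.001],0,1],[[0,0,0.001],0,1]]'

```text
time: 10.25
tool_pos: [0.3969, -0.2321, 0.062]
ee_rot: [-3.141, -0.0, 0.273]
wrist_force: [0.4, 0.2, 0.5]
width: 0.0004
finger_force: 0.0
```

carry_out --steps '[[[0,0,0.001],0,1],[[0,0,0.001],0,1]]'

```text
time: 10.5
tool_pos: [0.3969, -0.2321, 0.0609]
ee_rot: [-3.141, 0.0, 0.273]
wrist_force: [-0.8, -0.1, 0.6]
width: 0.0006
finger_force: 0.0
```

carry_out --steps '[[[0,0,0.001],0,1],[[0,0,0.002],0,1],[[0,0,0.002],0,1]]'

```text
time: 10.88
tool_pos: [0.3969, -0.2321, 0.0589]
ee_rot: [-3.141, 0.0, 0.273]
wrist_force: [0.5, 0.6, 0.4]
width: 0.0007
finger_force: 0.0
```

carry_out --steps '[[[0,0,0.001],0,1],[[0,0,0.001],0,1]]'

```text
time: 11.12
tool_pos: [0.3969, -0.2321, 0.058]
ee_rot: [-3.141, 0.0, 0.273]
wrist_force: [0.4, 0.4, 0.0]
width: 0.0004
finger_force: 0.0
```

carry_out --steps '[[[0,0,0.0005],0,1],[[0,0,0.0005],0,1]]'

```text
time: 11.38
tool_pos: [0.3969, -0.2322, 0.0575]
ee_rot: [-3.141, -0.0, 0.273]
wrist_force: [-0.1, -0.3, -0.5]
width: 0.0005
finger_force: 0.0
```

carry_out --steps '[[[0,0,0.0005],0,1],[[0,0,0.0005],0,1]]'

```text
time: 11.62
tool_pos: [0.397, -0.2322, 0.057]
ee_rot: [-3.141, 0.0, 0.273]
wrist_force: [0.9, -0.1, 1.1]
width: 0.0001
finger_force: 0.0
```

carry_out --steps '[[[0,0,0.0005],0,1],[[0,0,0.0005],0,1]]'

```text
time: 11.88
tool_pos: [0.3969, -0.2321, 0.0565]
ee_rot: [-3.141, -0.0, 0.273]
wrist_force: [0.8, -0.4, 0.3]
width: 0.0003
finger_force: 0.0
```

carry_out --steps '[[[0,0,0.0005],0,1],[[0,0,0.0005],0,1]]'

```text
time: 12.12
tool_pos: [0.397, -0.2322, 0.0561]
ee_rot: [-3.142, -0.0, 0.273]
wrist_force: [-0.3, -0.2, 0.8]
width: 0.0005
finger_force: 0.1
```

carry_out --steps '[[[0,0,0.0005],0,1],[[0,0,0.0005],0,1]]'

```text
time: 12.38
tool_pos: [0.397, -0.2322, 0.0561]
ee_rot: [3.141, -0.0, 0.273]
wrist_force: [-1.4, 0.0, 4.4]
width: 0.0006
finger_force: 1.9
```

carry_out --steps '[[[0,0,0.0005],0,1],[[0,0,0.0005],0,1]]'

```text
time: 12.62
tool_pos: [0.397, -0.2323, 0.056]
ee_rot: [3.141, -0.0, 0.273]
wrist_force: [-1.6, 1.7, 6.9]
width: 0.0007
finger_force: 3.2
```

carry_out --steps '[[[0,0,0.0005],0,1],[[0,0,0.0005],0,1]]'

```text
time: 12.88
tool_pos: [0.397, -0.2322, 0.056]
ee_rot: [3.141, -0.0, 0.273]
wrist_force: [-2.9, 2.0, 9.1]
width: 0.0006
finger_force: 4.2
```

It's pressing at about 9 N. Start the drag along tool +y.

carry_out --steps '[[[0,0.002,0],0,1],[[0,0.004,0],0,1],[[0,0.006,0],0,1],[[0,0.008,0],0,1],[[0,0.01,0],0,1]]'

```text
time: 13.5
tool_pos: [0.4003, -0.2406, 0.056]
ee_rot: [-3.14, -0.002, 0.274]
wrist_force: [-2.0, 4.1, 8.7]
width: 0.0007
finger_force: 4.5
```

```bash
cat > of.py <<'E'
from h import *
from bench import robot
o=robot.get_obs();print(o["time"],tojig(o["tool_pos"]),o["tool_pos"][2],o["wrist_force"])
s=robot.snapshot("wrist");P=pts(s);z=P[...,2]
d=P[...,:2]-J0;c,q=np.cos(JY),np.sin(JY);X=c*d[...,0]+q*d[...,1];Y=-q*d[...,0]+c*d[...,1]
im=s["image"].astype(int);dark=im.max(-1)<130
k=(abs(X)<.023)&(Y>-.09)&(Y<.037)&(z>.081)&(z<.09);k=big(k)
print("offcut Y",np.percentile(Y[k],[2,98]),"X",np.percentile(X[k],[2,98]),"z",np.median(z[k]),k.sum())
E
python3 of.py
```

```text
13.5 [ 0.00148228 -0.00155025] 0.05599257681452187 [-2.02224902  4.11936418  8.72478283]
offcut Y [-0.02088387  0.02407277] X [-0.00649243  0.02176854] z 0.0857467321160898 3588
```

The offcut follows, so I'll keep dragging.

carry_out --steps '[[[0,0.003,0],0,1],[[0,0.006,0],0,1],[[0,0.009,0],0,1],[[-0.001,0.012,0],0,1],[[-0.001,0.015,0],0,1],[[-0.001,0.017,0],0,1]]'

```text
time: 14.3
tool_pos: [0.4041, -0.2573, 0.056]
ee_rot: [-3.14, -0.002, 0.274]
wrist_force: [-0.6, 4.8, 8.7]
width: 0.0004
finger_force: 4.4
```

```bash
python3 of.py
```

```text
14.3 [ 0.00055348 -0.01861147] 0.055969328964125487 [-0.63353843  4.80491078  8.74119714]
offcut Y [-0.03800563  0.00691703] X [-0.00736012  0.02089197] z 0.08573891657124447 3587
```

carry_out --steps '[[[0,0.003,0],0,1],[[0,0.006,0],0,1],[[0,0.009,0],0,1],[[0,0.012,0],0,1],[[0,0.015,0],0,1],[[0,0.018,0],0,1],[[0,0.021,0],0,1],[[0,0.022,0],0,1]]'

```text
time: 15.35
tool_pos: [0.4099, -0.2785, 0.056]
ee_rot: [-3.14, -0.002, 0.274]
wrist_force: [-1.5, 5.8, 9.0]
width: 0.0007
finger_force: 4.4
```

```bash
python3 of.py
```

```text
15.35 [ 0.00045402 -0.04065051] 0.0559920736443309 [-1.54177748  5.7641863   8.97717763]
offcut Y [-0.05998695 -0.01507346] X [-0.00740266  0.02078892] z 0.08571951669514719 3588
```

Offcut centre is about 12–15 mm short of the edge. Lift off, go behind it, and lower between it and the back wall.

carry_out --steps '[[[0,0,-0.005],0,1],[[0,0,-0.017],0,1],[[0,-0.025,-0.017],0,1],[[0,-0.05,-0.017],0,1],[[0,-0.05,-0.017],0,1],[[0,-0.05,-0.005],0,1],[[0,-0.05,0.003],0,1],[[0,-0.05,0.007],0,1],[[0,-0.05,0.007],0,1]]'

```text
time: 16.52
tool_pos: [0.3954, -0.2316, 0.0468]
ee_rot: [-3.14, 0.001, 0.273]
wrist_force: [0.2, 0.4, -0.5]
width: 0.0
finger_force: 0.0
```

```bash
python3 of.py
```

```text
16.525 [-0.0008463   0.00848042] 0.046813442808584696 [ 0.24436074  0.40453133 -0.46841835]
offcut Y [-0.05959026 -0.01489355] X [-0.01800344  0.02069593] z 0.08580020899243763 6283
```

carry_out --steps '[[[0.001,0.005,0],0,1],[[0.001,0.009,0],0,1],[[0.001,0.012,0],0,1],[[0.001,0.014,0],0,1],[[0.001,0.016,0],0,1],[[0.001,0.018,0],0,1],[[0.001,0.02,0],0,1],[[0.001,0.022,0],0,1]]'

```text
time: 17.58
tool_pos: [0.4027, -0.2525, 0.0477]
ee_rot: [-3.142, -0.0, 0.273]
wrist_force: [-1.0, 1.6, 2.2]
width: 0.0002
finger_force: 1.8
```

carry_out --steps '[[[0,0.002,0],0,1],[[0,0.004,0],0,1],[[0,0.006,0],0,1],[[0,0.008,0],0,1],[[0,0.01,0],0,1],[[0,0.012,0],0,1]]'

```text
time: 18.32
tool_pos: [0.406, -0.2641, 0.0478]
ee_rot: [3.142, -0.0, 0.273]
wrist_force: [-0.6, 3.5, 5.1]
width: 0.0006
finger_force: 2.8
```

```bash
python3 of.py; python3 - <<'E'
from bench import robot
import cv2
s=robot.snapshot("wrist");cv2.imwrite("pics/w4.png",s["image"][:,:,::-1])
E
```

```text
18.325 [ 0.00058125 -0.02568491] 0.047760153927011745 [-0.58970727  3.53073     5.07512287]
offcut Y [-0.0822   -0.024946] X [-0.00527658  0.02027108] z 0.08560256698308832 5258
```

View pics/w4.png

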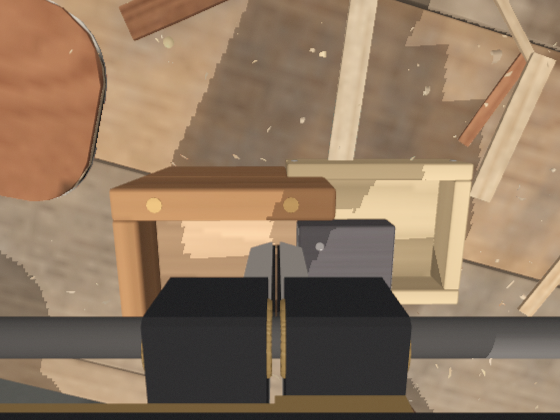

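The wrist view shows the offcut at cols 298–393, hanging well past the lip edge (about col 335) and held level by friction on the finger. Keep pushing.

carry_out --steps '[[[0,0.002,0],0,1],[[0,0.004,0],0,1],[[0,0.006,0],0,1],[[0,0.006,0],0,1]]'

```text
time: 18.92
tool_pos: [0.4084, -0.2712, 0.0492]
ee_rot: [3.138, -0.001, 0.273]
wrist_force: [-0.4, 1.6, 8.6]
width: 0.0004
finger_force: 3.7
```

carry_out --steps '[[[0,0.002,0],0,1],[[0,0.004,0],0,1],[[0,0.006,0],0,1],[[0,0.008,0],0,1],[[0,0.008,0],0,1]]'

```text
time: 19.55
tool_pos: [0.4095, -0.2775, 0.0471]
ee_rot: [-3.141, 0.0, 0.273]
wrist_force: [0.4, -0.3, 0.7]
width: 0.0005
finger_force: 0.0
```

```bash
python3 of.py; python3 - <<'E'
from bench import robot
import cv2
s=robot.snapshot("wrist");cv2.imwrite("pics/w5.png",s["image"][:,:,::-1])
E
```

```text
19.55 [ 0.000296   -0.03958009] 0.047126274269912255 [ 0.3876825  -0.30914595  0.69571346]
offcut Y [0.03396696 0.03505494] X [-0.02200352  0.02180521] z 0.08572009161406902 758
```

View pics/w5.png

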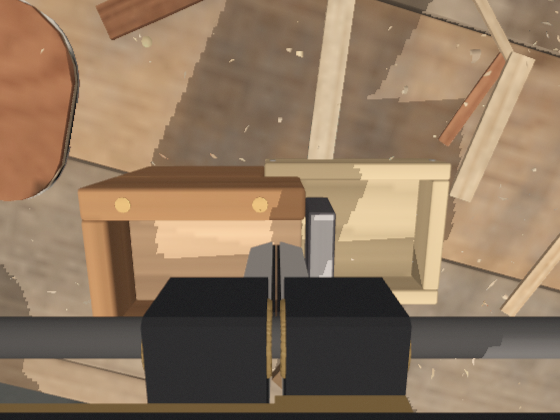

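The offcut has dropped in and stands on end in the box at cols 305–335, leaning near the lip. I'll retreat and measure its pose.

carry_out --steps '[[[0,-0.003,-0.01],0,1],[[0,-0.003,-0.06],0,1],[[0,-0.003,-0.11],0,1],[[0,0.05,-0.13],0,1],[[0,0.09,-0.13],0,1],[[0,0.09,-0.13],0,1]]'

```text
time: 20.4
tool_pos: [0.4341, -0.366, 0.1776]
ee_rot: [3.141, 0.0, 0.271]
wrist_force: [0.3, -0.0, -0.5]
width: 0.0007
finger_force: 0.0
```

```bash
python3 bx.py; cat > chk.py <<'E'
from h import *
from bench import robot
o=robot.get_obs();s=robot.snapshot("wrist");P=pts(s);z=P[...,2]
d=P[...,:2]-J0;c,q=np.cos(JY),np.sin(JY);X=c*d[...,0]+q*d[...,1];Y=-q*d[...,0]+c*d[...,1]+.0035
k=(abs(X)<.034)&(Y<-.051)&(Y>-.129)&(z>.013)&(z<.068)
k=big(k);print("offcut X",np.percentile(X[k],[2,98]),"n",k.sum())
for lo in np.arange(-.13,-.045,.005):
    kk=(abs(X)<.02)&(Y>lo)&(Y<=lo+.005);print(round(lo,3),kk.sum(),np.round(np.percentile(z[kk],[10,50,90]),3) if kk.any() else "")
m=(z>.028)&(z<.04)&(abs(X)<.065)&(Y>-.16)&(Y<-.052);print("box X",np.percentile(X[m],[.5,99.5]),"Y",np.percentile(Y[m],[.5]))
cv2.imwrite("pics/w6.png",s["image"][:,:,::-1])
E
python3 chk.py
```

```text
20.4 [ 3.17746234e-05 -1.31386632e-01] [1.79987802e+02 4.40392007e-03 1.55398011e+01] 0.000708724202639204 [ 0.28686707 -0.00061472 -0.46157794]
walls x by y:
-0.085 (np.float64(-0.044911429411097464), np.float64(-0.03994627866649423)) (np.float64(0.045129783429951366), np.float64(0.0433483225688978))
-0.11 (np.float64(-0.04493782643333295), np.float64(-0.040214246561373596)) 0
-0.135 (np.float64(-0.04471801428705394), np.float64(-0.03641197768677642)) 0
far edge [-0.14014533 -0.13950064] 177
offcut X [-0.02201951  0.02037381] n 1210
-0.13 1653 [0.012 0.266 0.332]
-0.125 1247 [0.011 0.328 0.332]
-0.12 1194 [0.011 0.328 0.332]
-0.115 832 [0.011 0.329 0.332]
-0.11 838 [0.01  0.329 0.332]
-0.105 496 [0.01  0.33  0.332]
-0.1 448 [0.01  0.331 0.333]
-0.095 456 [0.01  0.331 0.333]
-0.09 465 [0.01  0.331 0.333]
-0.085 416 [0.01  0.331 0.332]
-0.08 193 [0.01  0.011 0.012]
-0.075 534 [0.01  0.03  0.056]
-0.07 250 [0.056 0.057 0.058]
-0.065 245 [0.056 0.057 0.058]
-0.06 170 [0.056 0.057 0.058]
-0.055 71 [0.011 0.064 0.07 ]
-0.05 424 [0.011 0.07  0.071]
box X [-0.04516201  0.04451451] Y [-0.13987854]
```

View pics/w6.png

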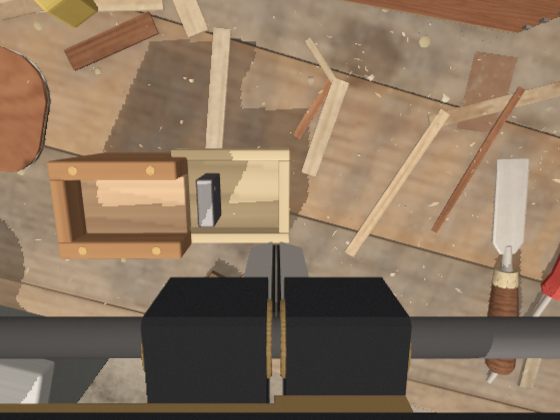

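The offcut stands at rest on its end inside the box (cols 197–220). Its jig y runs from -0.073 to -0.058 and its top is at 57 mm, so its origin is about 33 mm up, under the 40 mm limit. The box is still home (far edge -0.140, walls ±0.045) and the arm is clear. Hand in.

```bash
python3 -c "
from bench import robot
print(robot.close_job())"
```

```text
the job is handed in; nothing more can be done
None
```

The job is handed in (no verdict came back): the offcut rests in the scrap box, standing on its end with its origin about 33 mm up (limit 40 mm); the box is home and square against the jig's foot; the highest wrist force I read while touching the offcut was about 11 N.

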